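# Set the running clearance of a disc clutch with its click-stop adjusting ring

### The arm

A 7-joint arm with a two-finger parallel gripper is mounted at the origin on a cart in front of the work surface, level with it; the furniture and walls round the work are solid. World frame = base frame: x ahead of the robot, y to its left, z up, the work surface at z = 0. Lengths are in m, angles in rad, forces in N, time in s.
With the tool pointing down it reaches from about 0.4 to 0.85 m from the base axis. Payload 10.4 kg.
Tool frame: the origin (TCP) lies midway between the tips of the shut fingers; the grasp point (between the pads) lies env.grip_depth behind it (env.grip_depth is the distance from the TCP to the grasp point, in m); z points along the fingers, y is the line along which they close (so a half turn about z gives the same grasp; the last joint's range is limited). The gripper opens to 85 mm and grips with 20 to 120 N. Pads are 22 mm wide; open, the fingers measure 114 mm over their backs; the gripper's body (76 mm by 85 mm) begins 54 mm behind the grasp point. The pads swing forward as they close: fully open they stand 13 mm farther back than shut.
Start: joints at [1.266, 0.332, -0.065, 1.46, 0.022, 1.35, -0.088], TCP at [0.174, -0.6, 0.231] pointing down, gripper open.
Joint ranges: [-2.6, 2.6], [-0.5, 2.12], [-1.47, 1.34], [0.16, 2.42], [-1.27, 4.41], [0.06, 2.06], [-2.6, 2.6]. Speed limits (rad/s): [2.22, 2.22, 2.79, 2.79, 3.14, 3.14, 3.14].

### API

Orientations are given as a unit quaternion [w, x, y, z].
In Python, from rig import env, camera, camera_info, recognise, trace, spot_point gives the robot as it stands. The module is installed in compiled form; this text tells all that it offers.
- The arm moves only by the tool jog_arm, never from a script. Its argument "steps" is a list of rows, each an object of numbers: "jaw": the closure in counts, from 0 (fully open) to 255 (shut); "x", "y", "z": the shift along the world's x, y, z in m; "turn": the turn about the world's z in degrees. A call has 1 to 12 rows; each row shifts and turns the commanded pose from where the row before left it; what a row does not reach is not made up. A row lasts 1/10 s, in which the tool goes at most 50 mm and 8.59 degrees, less where a joint would pass 70% of its speed; a pose out of reach is approached as far as the arm can. A call with a gripper value outside its range is refused whole. The fingers move at their own pace and stop on an object; "newtons" is the grip in N (left out, the last holds). Time passes only in rows, so rows that do not move let the fingers close. It gives the time, the measured TCP pose, the force, the opening and the grip force at its end, in the units of the state.
- env.get_state(): the state, without advancing time (a new reading comes with each control period).
- camera(name): name is "side" or "top"; returns (picture, depth): 400x640x3 uint8, red, green, blue; 400x640 float32, m along the optical axis (not along the pixel's ray), 0 where there is no reading.
- camera_info(name): a dict with "mtx" (3x3 intrinsics, pixels), "world_to_cam" (4x4, takes a point from world to camera coordinates). Camera axes: x right, y down, z forward; pixel columns grow to the right and rows downward; lengths in m; the calibration is good to about 2 mm. A picture is of the moment at which its call begins. camera_info takes no time and is no camera call.
- env.sign_off(): hands the job in; it is judged then, once.
Trained networks look in the newest picture that a camera, given by its name, has taken for a name from the list of things; names that differ only in an ending like _2 or _b are one class to them, and where a whole thing is asked for, a point or a joint stands for the part that bears it (a point fixed in the world has none). Each returns a list of dicts, best first, with "confidence" (0 to 1); they miss things now and then, are a little off and sometimes report something else, mostly with a low value. They report only what shows in the picture. A call takes as long as a camera call.
- recognise(camera, target): "at" ([row, column] in pixels, amid what is visible of it).
- trace(camera, target): "pixels" (400x640 bool, what is visible of it) and "at" ([row, column] in pixels, amid what is visible of it).
- spot_point(camera, target): "at" ([row, column] in pixels: a listed point, or the origin of a listed thing).
The state is a dict: "time": time; "joint_pos": joint angles; "dq": joint speeds; "joint_efforts": joint torques, N m; "eef_pos": TCP position; "eef_rot": TCP orientation; "force": force on the tool from outside, world axes, zero at the start; "torque": the same for the moment, N m; "gripper_width": finger opening in m; "grasp_force": force on a finger pad.
Only numpy, scipy, OpenCV 4.12 (cv2) and the standard library are available. Lean on these libraries where they do the work, as an engineer would, in place of code of your own. Each camera call takes 0.05 s, during which the arm holds its last target. There are 200 camera calls.

### The job

Set the running clearance of the disc clutch on the bench: turn its knurled adjusting ring clockwise until it just touches the lining inside - stop as soon as you feel it tighten, do not force it - then back it off three clicks. Swing the lock lever fully home between the ring's teeth, let go, and leave the things standing round it where they are.

Things in the scene. Friction and masses are not known exactly. Their poses are not given: they have to be found in the camera images.
- clutch: Disc clutch on a holding plate, fixed to the bench: aluminium plate 170 x 150 x 12 mm carrying a round aluminium housing 85 mm across with the toothed steel adjusting ring on top and the clutch disc with its lining hidden inside. Origin: on the vertical ring axis at bench height; z up, x and y along the plate's sides. The lock lever lies on its -x side.
- ring (a joint): Angle of the adjusting ring in rad about its vertical axis, growing clockwise seen from above (tightening, the ring sinks 0.75 mm a click). 24 clicks a turn: a spring-loaded roller drops between two teeth at each multiple of 0.2618 rad and holds the ring there. Range -0.6 to 2.4; starts within about one click of 0. Drag and clicks take up to about 0.08 N m. Turns only with the lock lever out.
- ring_top (a point): Centre of the adjusting ring's top face, on the ring axis, 98 mm above the bench at joint value 0, lower by 0.75 mm a click; turns with the ring, z up. Grip the ring on its knurled cylinder: 56 mm in diameter, from the top face down to 30 mm below it. The shaft end lies sunk inside the ring, below the top face.
- ring_teeth (a point): On the ring axis, at the middle height of the crown of 24 rounded teeth below the knurled part, 57.5 mm above the bench at joint value 0. The crown is 76 mm in diameter and 33 to 44 mm below the top face. The ring turns with this point's frame.
- ring_seat (a point): Centre of the ring's hidden lower face, on the ring axis, 39 mm above the bench at joint value 0. It meets the lining between ring angles 0.9 and 1.5 rad; where differs with wear and can only be felt. Then turning takes about 0.02 N m more per N of thrust: 10 N a third of a click on, 30 N (which marks the lining) at half a click. Fingers gripping with only 5 to 8 N slip on the ring before that.
- click_plunger (a point): Top of the small aluminium block, 14 x 22 mm, that holds the spring plunger against the teeth; 63 mm above the bench, 55 mm from the ring axis. Fixed to the plate.
- lock_lever (a joint): Angle of the lock lever in rad: about 0 = swung out, 0.5 = home with its nose between two teeth, holding the ring. It swings about a vertical pivot, counter-clockwise seen from above towards home, stays where it is left and needs about 0.05 N m. If the ring does not rest in a click the nose strikes a tooth and stops near 0.42.
- lock_pivot (a point): Pivot of the lock lever, on its vertical axis, 57.5 mm above the bench, at x = -46, y = +46 mm in the frame of clutch.
- lock_handle (a point): Centre of the top of the lock lever's upright black handle pin, 90 mm above the bench; the pin is 13 mm in diameter and reaches 30 mm down to the lever bar (54 to 61 mm above the bench). 91 mm from the pivot. Lever home it is at x = -58, y = -44 mm in the frame of clutch; swung out at about x = -100, y = -27 mm.
- nut_jar: Small white jar with a ribbed screw lid, 44 mm across, 61 mm high, standing loose left of the clutch; origin at the centre of its underside. Not to be moved.
- threadlock_bottle: Small adhesive bottle, 29 mm across, 96 mm high, standing loose right of the clutch; origin at the centre of its underside. Not to be moved.
- loupe: Black inspection loupe, 37 mm across, 38 mm high, standing loose right of the clutch; origin at the centre of its underside. Not to be moved.

How it is judged:
On the way, in this order (a step that is already met when the one before it is completed fails the run):
1. the ring has been turned down until it touches the lining (3 N or more) (contact force between ring and lining above 3 N), for 0.1 s.
2. the ring has been backed off three clicks from the lining, before it is locked (z of lining in the frame of ring_top between -0.0696 and -0.0684 m and not (value of joint lock_lever above 0.3 rad)), for 0.2 s.
At the end, for the whole second after the job is handed in: The ring stands three clicks clear of the lining (clearance 1.4 to 2.6 mm; three clicks are 2.25 mm, and the touching point may lie between two clicks), and the lock lever is home between the teeth (beyond 0.46 rad) (z of lining in the frame of ring_top between -0.0696 and -0.0684 m and value of joint lock_lever above 0.46 rad and velocity of joint ring between -0.05 and 0.05 rad/s).
It fails at once if the ring was forced onto the lining with more than 30 N (contact force between ring and lining above 30 N).
It fails at once if a thing standing by was pushed more than 30 mm or knocked over (distance of any of nut_jar, threadlock_bottle, loupe from where it was at the start of the episode above 0.03 m or angle between any of nut_jar, threadlock_bottle, loupe's own z axis and vertical above 0.5 rad).
It also fails if it takes over 58 s, if anything falls off the work surface, if the arm or the gripper's body presses on something with over 40 N, if the wrist force passes 120 N, or if a joint passes its speed limit or range.

## Working session

There is one attempt and no reset: what is moved stays moved. The work goes in short steps, Python scripts to look and compute and a tool call to move; the robot and the scene stay as the last step left them, time stands still between calls to the robot, and variables do not carry over. Pictures are saved under pics/ and viewed, at most 10 in all, crops included, and the job is handed in when it is done.

Besides the shell and the picture viewer there is one more tool, called after "Request:" in YAML: its name, and indented under it one key for each argument. jog_arm: Moves the arm, as the interface text tells. Its arguments: {"type":"object","properties":{"steps":{"type":"array"},"newtons":{"type":"number"}},"required":["steps"]}

```bash
mkdir -p pics
cat > h.py <<'E'
import numpy as np, cv2
from rig import env, camera, camera_info, recognise, trace, spot_point
def ray(cam,at):
    ci=camera_info(cam); K=np.array(ci["mtx"]); T=np.array(ci["world_to_cam"])
    d=np.linalg.inv(K)@[at[1],at[0],1.]; R=T[:3,:3]
    return -R.T@T[:3,3], R.T@d
def atz(cam,at,z):
    o,d=ray(cam,at); return o+d*(z-o[2])/d[2]
def st():
    s=env.get_state(); return {k:np.round(s[k],4).tolist() for k in ("time","joint_pos","eef_pos","eef_rot","force","torque","gripper_width","grasp_force")}
E
python3 - <<'E'
from h import *
print(env.grip_depth, st())
im={}
for c in ("top","side"):
    p,d=camera(c); cv2.imwrite(f"pics/{c}0.png",p[:,:,::-1])
    print(c,ray(c,(200,320)))
Z=dict(ring_top=.098,lock_handle=.09,lock_pivot=.0575,click_plunger=.063,nut_jar=0,threadlock_bottle=0,loupe=0)
for n,z in Z.items():
    for c in ("top","side"):
        r=spot_point(c,n)
        for q in r[:2]: print(n,c,np.round(q["at"],1),round(q["confidence"],2),atz(c,q["at"],z).round(4))
E
```

```text
0.0187 {'time': 0.0, 'joint_pos': [1.2664, 0.3329, -0.0647, 1.4609, 0.0216, 1.3499, -0.0885], 'eef_pos': [0.1737, -0.6, 0.2305], 'eef_rot': [-0.0007, 0.9901, 0.1405, -0.0001], 'force': [0.5886, -0.2766, -0.7459], 'torque': [-0.0299, 0.0242, 0.0213], 'gripper_width': 0.0855, 'grasp_force': 0.0}
top (array([0.41803686, 0.0029364 , 0.92800789]), array([ 0.13897676, -0.02083007, -0.9901113 ]))
side (array([ 0.28358759, -0.74762502,  0.76568674]), array([ 0.23386073,  0.73156921, -0.64044912]))
ring_top top [187.5 330.9] 0.66 [ 0.5601 -0.0372  0.098 ]
ring_top top [211.  301.2] 0.43 [0.5125 0.0239 0.098 ]
ring_top side [210.5 341. ] 0.76 [ 0.559  -0.0319  0.098 ]
lock_handle top [237.1 336.7] 0.79 [ 0.4592 -0.0475  0.09  ]
lock_handle top [215.5 419.5] 0.67 [ 0.5011 -0.2188  0.09  ]
lock_handle side [225.7 299.5] 0.58 [ 0.4645 -0.0417  0.09  ]
lock_handle side [345.6 308.4] 0.3 [ 0.3996 -0.3198  0.09  ]
lock_pivot top [208.3 302.5] 0.69 [0.5228 0.0221 0.0575]
lock_pivot side [213.3 321.6] 0.74 [0.5313 0.016  0.0575]
click_plunger top [188.2 355.4] 0.94 [ 0.564  -0.0911  0.063 ]
click_plunger top [187.4 329.8] 0.73 [ 0.5663 -0.0365  0.063 ]
click_plunger side [240.9 350.5] 0.83 [ 0.5596 -0.091   0.063 ]
click_plunger side [228.  343.2] 0.47 [ 0.5586 -0.0495  0.063 ]
nut_jar top [198.  214.3] 0.72 [0.5556 0.2223 0.    ]
nut_jar side [180.5 308. ] 0.83 [0.5578 0.2128 0.    ]
threadlock_bottle top [258.9 423.9] 0.59 [ 0.4121 -0.2479  0.    ]
threadlock_bottle top [188.4 353. ] 0.31 [ 0.5742 -0.0925  0.    ]
threadlock_bottle side [344.1 307.6] 0.74 [ 0.4145 -0.2593  0.    ]
loupe top [216.4 418.2] 0.85 [ 0.508  -0.2395  0.    ]
loupe side [327.3 351.9] 0.86 [ 0.5049 -0.2503  0.    ]
```

View pics/top0.png

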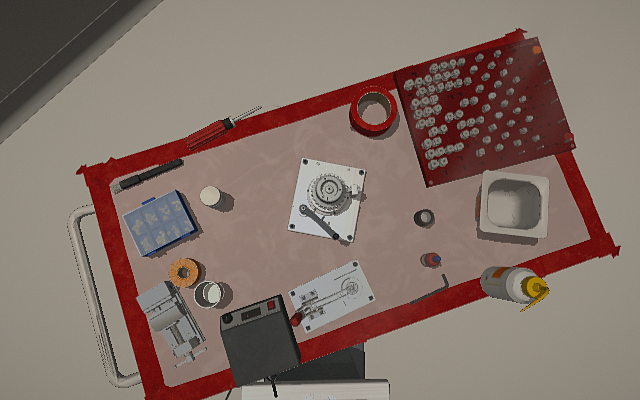

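View pics/side0.png

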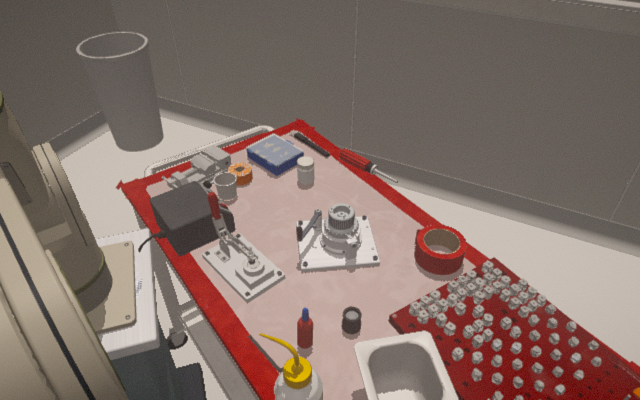

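Run:
```python
from h import *
# points via ring mask + depth on top
p,d=camera("top")
ci=camera_info("top");K=np.array(ci["mtx"]);T=np.linalg.inv(np.array(ci["world_to_cam"]))
v,u=np.mgrid[:400,:640]
P=np.stack([(u-K[0,2])/K[0,0]*d,(v-K[1,2])/K[1,1]*d,d],-1)@T[:3,:3].T+T[:3,3]
ok=d>0
near=ok&(np.hypot(P[...,0]-.559,P[...,1]+.035)<.06)
print(np.histogram(P[near][:,2],bins=np.arange(0,.12,.005)))
m=near&(P[...,2]>.09)
(c,r)=cv2.minEnclosingCircle(P[m][:,:2].astype(np.float32)); print("ringtop",c,r,P[m].mean(0),np.median(P[m][:,2]))
pl=ok&(P[...,2]>.006)&(P[...,2]<.018)&(np.hypot(P[...,0]-.559,P[...,1]+.035)<.14)
print("plate",cv2.minAreaRect(P[pl][:,:2].astype(np.float32)),pl.sum())
for n in("ring_top","lock_handle"):
  for q in trace("top",n)[:2]:
    g=q["pixels"]&ok; print(n,q["confidence"],q["at"],g.sum(),np.median(P[g],0),P[g].min(0),P[g].max(0))
```

```text
(array([  1, 259, 440, 111,  85,   2,   4,   6,  61, 185,  13,  40, 306,
        84,   8,  15, 158,  61, 101, 249,   0,   0,   0]), array([0.   , 0.005, 0.01 , 0.015, 0.02 , 0.025, 0.03 , 0.035, 0.04 ,
       0.045, 0.05 , 0.055, 0.06 , 0.065, 0.07 , 0.075, 0.08 , 0.085,
       0.09 , 0.095, 0.1  , 0.105, 0.11 , 0.115]))
ringtop (0.5588157176971436, -0.033265501260757446) 0.02792428806424141 [ 0.55851154 -0.03308885  0.09569061] 0.0960255481516446
plate ((0.5491516590118408, -0.031202077865600586), (0.14980824291706085, 0.17015469074249268), 78.41216278076172) 3166
ring_top 0.63 [192.3, 325.5] 829 [ 0.5551185  -0.03165673  0.08283743] [ 0.52193648 -0.06872145  0.04464426] [0.59661951 0.00356011 0.0997587 ]
lock_handle 0.67 [221.5, 317.5] 295 [ 0.4953344  -0.01270845  0.05907198] [ 0.45558478 -0.05041423  0.00810023] [0.52958103 0.02950133 0.09074045]
```

The top view shows the clutch ring at (row 190, col 330), the lever pivot at (210, 304), the lever handle swung out at (237, 336) and the click plunger at (190, 355). The jar is at (197, 210), the loupe at (217, 424) and the adhesive bottle at (260, 431). The side view agrees: ring (210, 341), handle (217, 317).

That puts the ring axis near (0.559, -0.033) and the clutch yaw near -11.6°. I'll raise the tool, then travel with it turned counter-clockwise so the wrist has room for the clockwise turn.

Request:
jog_arm:
  steps:
    - {"z": 0.04}
    - {"z": 0.04, "turn": 6}
    - {"x": 0.027, "y": 0.04, "turn": 7}
    - {"x": 0.027, "y": 0.04, "turn": 7}
    - {"x": 0.027, "y": 0.04, "turn": 7}
    - {"x": 0.027, "y": 0.04, "turn": 7}
    - {"x": 0.027, "y": 0.04, "turn": 7}
    - {"x": 0.027, "y": 0.04, "turn": 7}
    - {"x": 0.027, "y": 0.04, "turn": 7}
    - {"x": 0.027, "y": 0.04, "turn": 7}
    - {"x": 0.027, "y": 0.04, "turn": 7}
    - {"x": 0.027, "y": 0.04, "turn": 7}
  newtons: 40

```text
validation failed for argument at $.st...
```

Request:
jog_arm:
  steps:
    - {"x": 0.027, "y": 0.04, "turn": 7}
    - {"x": 0.027, "y": 0.04, "turn": 7}
    - {"x": 0.027, "y": 0.04, "turn": 7}
    - {"x": 0.027, "y": 0.04, "turn": 7}
    - {"x": 0.007, "y": 0.007}
    - {"z": -0.04}
    - {"z": -0.04}
    - {}

```text
validation failed for argument at $.st...
```

Run:
```python
from h import *
print(st())
```

```text
{'time': 0.95, 'joint_pos': [1.2664, 0.3322, -0.0647, 1.4601, 0.0216, 1.3499, -0.0885], 'eef_pos': [0.1738, -0.6004, 0.2313], 'eef_rot': [0.0001, 0.9901, 0.1405, 0.0], 'force': [-0.2751, 0.0238, 0.4329], 'torque': [0.021, -0.0064, -0.04], 'gripper_width': 0.0853, 'grasp_force': 0.0}
```

The rows were refused, so I'll test whether every row needs all its keys.

Request:
jog_arm:
  steps:
    - {"jaw": 0, "x": 0, "y": 0, "z": 0.04, "turn": 0}
    - {"jaw": 0, "x": 0, "y": 0, "z": 0.04, "turn": 6}
  newtons: 40

```text
time: 1.15
eef_pos: [0.1736, -0.5997, 0.3114]
eef_rot: [-0.001, 0.981, 0.192, -0.0]
force: [0.9, -0.5, 0.4]
gripper_width: 0.0856
grasp_force: 0.0
```

Request:
jog_arm:
  steps:
    - {"jaw": 0, "x": 0.027, "y": 0.04, "z": 0, "turn": 7}
    - {"jaw": 0, "x": 0.027, "y": 0.04, "z": 0, "turn": 7}
    - {"jaw": 0, "x": 0.027, "y": 0.04, "z": 0, "turn": 7}
    - {"jaw": 0, "x": 0.027, "y": 0.04, "z": 0, "turn": 7}
    - {"jaw": 0, "x": 0.027, "y": 0.04, "z": 0, "turn": 7}
    - {"jaw": 0, "x": 0.027, "y": 0.04, "z": 0, "turn": 7}
    - {"jaw": 0, "x": 0.027, "y": 0.04, "z": 0, "turn": 7}
    - {"jaw": 0, "x": 0.027, "y": 0.04, "z": 0, "turn": 7}
    - {"jaw": 0, "x": 0.027, "y": 0.04, "z": 0, "turn": 7}
    - {"jaw": 0, "x": 0.027, "y": 0.04, "z": 0, "turn": 7}
    - {"jaw": 0, "x": 0.027, "y": 0.04, "z": 0, "turn": 7}
    - {"jaw": 0, "x": 0.027, "y": 0.04, "z": 0, "turn": 7}

```text
time: 2.35
eef_pos: [0.4986, -0.1186, 0.3117]
eef_rot: [0.001, 0.599, 0.801, 0.0]
force: [0.4, -0.6, 0.1]
gripper_width: 0.0856
grasp_force: 0.0
```

Request:
jog_arm:
  steps:
    - {"jaw": 0, "x": 0.027, "y": 0.04, "z": 0, "turn": 7}
    - {"jaw": 0, "x": 0.027, "y": 0.04, "z": 0, "turn": 7}
    - {"jaw": 0, "x": 0.007, "y": 0.007, "z": 0, "turn": 0}
    - {"jaw": 0, "x": 0, "y": 0, "z": -0.04, "turn": 0}
    - {"jaw": 0, "x": 0, "y": 0, "z": -0.04, "turn": 0}
    - {"jaw": 0, "x": 0, "y": 0, "z": 0, "turn": 0}

```text
time: 2.95
eef_pos: [0.5561, -0.0341, 0.2266]
eef_rot: [-0.004, 0.499, 0.866, -0.002]
force: [-0.5, -0.6, -0.7]
gripper_width: 0.0852
grasp_force: 0.0
```

Run:
```python
from h import *
print(st())
```

```text
{'time': 2.95, 'joint_pos': [0.5883, 0.2662, -0.7162, 1.6132, 0.177, 1.3371, 0.3724], 'eef_pos': [0.5561, -0.0341, 0.2266], 'eef_rot': [-0.0036, 0.4992, 0.8665, -0.0017], 'force': [-0.4603, -0.6318, -0.6968], 'torque': [-0.0085, 0.0008, 0.0188], 'gripper_width': 0.0852, 'grasp_force': 0.0}
```

Request:
jog_arm:
  steps:
    - {"jaw": 0, "x": 0, "y": 0, "z": -0.035, "turn": 0}
    - {"jaw": 0, "x": 0, "y": 0, "z": -0.035, "turn": 0}
    - {"jaw": 0, "x": 0, "y": 0, "z": -0.03, "turn": 0}
    - {"jaw": 0, "x": 0, "y": 0, "z": -0.02, "turn": 0}
    - {"jaw": 0, "x": 0, "y": 0, "z": -0.02, "turn": 0}
    - {"jaw": 0, "x": 0, "y": 0, "z": -0.017, "turn": 0}
    - {"jaw": 0, "x": 0, "y": 0, "z": 0, "turn": 0}
    - {"jaw": 0, "x": 0, "y": 0, "z": 0, "turn": 0}

```text
time: 3.75
eef_pos: [0.5599, -0.0337, 0.0761]
eef_rot: [0.001, 0.499, 0.866, 0.0]
force: [0.7, -0.5, -0.3]
gripper_width: 0.0856
grasp_force: 0.0
```

Run:
```python
from h import *
a=[]
for c in ("side","top"):
    p,d=camera(c); a.append(p)
o,_=ray("side",(0,0))
w=np.hstack([cv2.resize(a[0][150:290,260:420],(400,350),interpolation=cv2.INTER_CUBIC),cv2.resize(a[1][130:270,250:410],(400,350),interpolation=cv2.INTER_CUBIC)])
cv2.imwrite("pics/down.png",w[:,:,::-1]); print(st())
```

```text
{'time': 3.85, 'joint_pos': [0.5413, 0.4156, -0.6755, 1.7781, 0.2962, 1.0489, 0.2841], 'eef_pos': [0.56, -0.0336, 0.0762], 'eef_rot': [0.0012, 0.4991, 0.8665, 0.0004], 'force': [0.4698, 0.061, 0.0385], 'torque': [0.0706, -0.039, 0.0635], 'gripper_width': 0.0854, 'grasp_force': 0.0}
```

View pics/down.png

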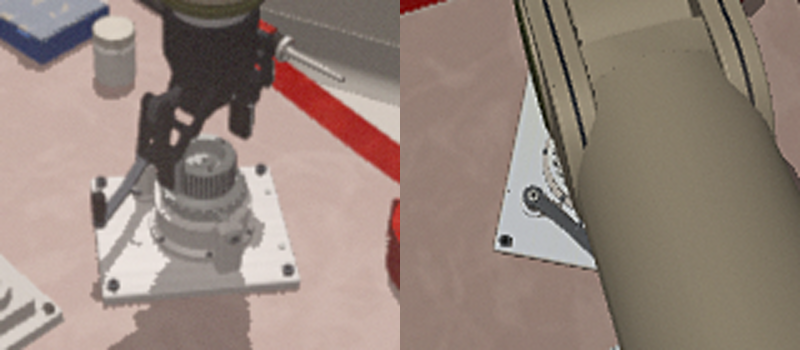

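The fingers straddle the ring, with their tips near its top face at about (155, 200) in the left crop, and the lever handle at (205, 97) is clear. I'll go down 4 mm and close.

Request:
jog_arm:
  steps:
    - {"jaw": 0, "x": -0.001, "y": 0, "z": -0.004, "turn": 0}
    - {"jaw": 255, "x": 0, "y": 0, "z": 0, "turn": 0}
    - {"jaw": 255, "x": 0, "y": 0, "z": 0, "turn": 0}
    - {"jaw": 255, "x": 0, "y": 0, "z": 0, "turn": 0}
    - {"jaw": 255, "x": 0, "y": 0, "z": 0, "turn": 0}
    - {"jaw": 255, "x": 0, "y": 0, "z": 0, "turn": 0}
    - {"jaw": 255, "x": 0, "y": 0, "z": 0, "turn": 0}
    - {"jaw": 255, "x": 0, "y": 0, "z": 0, "turn": 0}
  newtons: 40

```text
time: 4.65
eef_pos: [0.5586, -0.033, 0.071]
eef_rot: [0.001, 0.499, 0.867, 0.001]
force: [0.7, 2.1, 6.1]
gripper_width: 0.0549
grasp_force: 42.2
```

```bash
cat > s.py <<'E'
from h import *
s=env.get_state();q=s["eef_rot"]
print("t",round(s["time"],2),"yaw",round(np.degrees(2*np.arctan2(q[2],q[1])),2),"Tz",round(float(s["torque"][2]),3),"T",np.round(s["torque"],2),"F",np.round(s["force"],1),"p",np.round(s["eef_pos"],4),"w",round(float(s["gripper_width"]),4),round(float(s["grasp_force"]),1),"q7",round(float(s["joint_pos"][6]),2), "tau7",np.round(s["joint_efforts"][-1],3))
E
python3 s.py
```

```text
t 4.65 yaw 120.16 Tz -0.042 T [ 0.31 -0.2  -0.04] F [0.7 2.1 6.1] p [ 0.5586 -0.033   0.071 ] w 0.0549 42.2 q7 0.28 tau7 0.045
```

Request:
jog_arm:
  steps:
    - {"jaw": 255, "x": 0, "y": 0, "z": -0.00015, "turn": -3}
    - {"jaw": 255, "x": 0, "y": 0, "z": -0.00015, "turn": -3}
    - {"jaw": 255, "x": 0, "y": 0, "z": -0.00015, "turn": -3}
    - {"jaw": 255, "x": 0, "y": 0, "z": -0.00015, "turn": -3}
    - {"jaw": 255, "x": 0, "y": 0, "z": -0.00015, "turn": -3}
    - {"jaw": 255, "x": 0, "y": 0, "z": 0, "turn": 0}
    - {"jaw": 255, "x": 0, "y": 0, "z": 0, "turn": 0}

```text
time: 5.35
eef_pos: [0.5584, -0.033, 0.0703]
eef_rot: [0.001, 0.608, 0.794, 0.0]
force: [0.9, 1.0, 5.9]
gripper_width: 0.055
grasp_force: 42.4
```

```bash
python3 s.py
```

```text
t 5.35 yaw 105.16 Tz -0.114 T [ 0.29 -0.01 -0.11] F [0.9 1.  5.9] p [ 0.5584 -0.033   0.0703] w 0.055 42.4 q7 0.04 tau7 -0.018
```

Request:
jog_arm:
  steps:
    - {"jaw": 255, "x": 0, "y": 0, "z": -0.00015, "turn": -3}
    - {"jaw": 255, "x": 0, "y": 0, "z": -0.00015, "turn": -3}
    - {"jaw": 255, "x": 0, "y": 0, "z": 0, "turn": 0}

```text
time: 5.65
eef_pos: [0.5583, -0.033, 0.0699]
eef_rot: [0.0, 0.649, 0.761, 0.0]
force: [0.2, 1.4, 6.3]
gripper_width: 0.055
grasp_force: 42.4
```

```bash
python3 s.py
```

```text
t 5.65 yaw 99.06 Tz -0.018 T [ 0.24  0.   -0.02] F [0.2 1.4 6.3] p [ 0.5583 -0.033   0.0699] w 0.055 42.4 q7 -0.06 tau7 -0.772
```

Request:
jog_arm:
  steps:
    - {"jaw": 255, "x": 0, "y": 0, "z": -0.00015, "turn": -3}
    - {"jaw": 255, "x": 0, "y": 0, "z": -0.00015, "turn": -3}
    - {"jaw": 255, "x": 0, "y": 0, "z": -0.00015, "turn": -3}
    - {"jaw": 255, "x": 0, "y": 0, "z": 0, "turn": 0}

```text
time: 6.05
eef_pos: [0.5583, -0.0331, 0.0695]
eef_rot: [0.0, 0.707, 0.707, 0.0]
force: [-0.1, 0.1, 7.0]
gripper_width: 0.0552
grasp_force: 42.4
```

```bash
python3 s.py
```

```text
t 6.05 yaw 90.05 Tz -0.018 T [ 0.31  0.08 -0.02] F [-0.1  0.1  7. ] p [ 0.5583 -0.0331  0.0695] w 0.0552 42.4 q7 -0.21 tau7 -0.767
```

```bash
cat > s.py <<'E'
from h import *
T=[];F=[];E=[]
for i in range(4):
    s=env.get_state();T.append(s["torque"]);F.append(s["force"]);E.append(s["joint_efforts"][-1]);camera("side")
T=np.array(T);q=s["eef_rot"]
print("t",round(s["time"],2),"yaw",round(np.degrees(2*np.arctan2(q[2],q[1])),2),"Tz",T[:,2].mean().round(3),"+-",T[:,2].std().round(3),"T",T.mean(0).round(2),"F",np.mean(F,0).round(1),"z",round(s["eef_pos"][2],4),"w",round(float(s["gripper_width"]),4),"q7",round(float(s["joint_pos"][6]),2),"tau7",np.round(np.mean(E),3))
E
python3 s.py
```

```text
t 6.2 yaw 90.15 Tz -0.056 +- 0.025 T [ 0.3   0.11 -0.06] F [-0.3  1.1  6.5] z 0.0695 w 0.0546 q7 -0.21 tau7 -0.243
```

Request:
jog_arm:
  steps:
    - {"jaw": 255, "x": 0, "y": 0, "z": -0.00015, "turn": -3}
    - {"jaw": 255, "x": 0, "y": 0, "z": 0, "turn": 0}

```text
time: 6.45
eef_pos: [0.5583, -0.033, 0.0693]
eef_rot: [0.0, 0.725, 0.689, 0.0]
force: [0.8, 1.1, 6.8]
gripper_width: 0.0548
grasp_force: 42.4
```

```bash
python3 s.py
```

```text
t 6.6 yaw 87.16 Tz -0.024 +- 0.024 T [ 0.29  0.14 -0.02] F [-0.2  1.3  6.9] z 0.0693 w 0.055 q7 -0.26 tau7 -0.273
```

Request:
jog_arm:
  steps:
    - {"jaw": 255, "x": 0, "y": 0, "z": -0.00015, "turn": -3}
    - {"jaw": 255, "x": 0, "y": 0, "z": 0, "turn": 0}

```text
time: 6.85
eef_pos: [0.5582, -0.033, 0.0692]
eef_rot: [0.0, 0.743, 0.67, 0.0]
force: [-0.6, 1.8, 6.5]
gripper_width: 0.0551
grasp_force: 42.4
```

```bash
python3 s.py
```

```text
t 7.0 yaw 84.16 Tz -0.019 +- 0.018 T [ 0.34  0.15 -0.02] F [-0.2  1.7  6.8] z 0.0692 w 0.055 q7 -0.31 tau7 -0.244
```

Request:
jog_arm:
  steps:
    - {"jaw": 255, "x": 0, "y": 0, "z": -0.00015, "turn": -3}
    - {"jaw": 255, "x": 0, "y": 0, "z": 0, "turn": 0}

```text
time: 7.25
eef_pos: [0.5582, -0.033, 0.0691]
eef_rot: [0.0, 0.76, 0.65, 0.0]
force: [-1.3, 1.1, 6.5]
gripper_width: 0.0551
grasp_force: 42.5
```

```bash
python3 s.py
```

```text
t 7.4 yaw 81.16 Tz -0.067 +- 0.035 T [ 0.33  0.19 -0.07] F [-0.7  1.5  7.3] z 0.069 w 0.0547 q7 -0.36 tau7 -0.216
```

Request:
jog_arm:
  steps:
    - {"jaw": 255, "x": 0, "y": 0, "z": -0.00015, "turn": -3}
    - {"jaw": 255, "x": 0, "y": 0, "z": 0, "turn": 0}

```text
time: 7.65
eef_pos: [0.5582, -0.033, 0.0689]
eef_rot: [0.0, 0.777, 0.63, 0.0]
force: [-0.9, 1.4, 6.9]
gripper_width: 0.0549
grasp_force: 42.5
```

```bash
python3 s.py
```

```text
t 7.8 yaw 78.15 Tz -0.122 +- 0.022 T [ 0.32  0.21 -0.12] F [-1.   1.3  7.2] z 0.0689 w 0.055 q7 -0.41 tau7 -0.186
```

Request:
jog_arm:
  steps:
    - {"jaw": 255, "x": 0, "y": 0, "z": -0.00015, "turn": -3}
    - {"jaw": 255, "x": 0, "y": 0, "z": 0, "turn": 0}

```text
time: 8.05
eef_pos: [0.5581, -0.033, 0.0687]
eef_rot: [0.0, 0.793, 0.609, 0.0]
force: [0.0, 1.9, 6.9]
gripper_width: 0.0548
grasp_force: 42.5
```

```bash
python3 s.py
```

```text
t 8.2 yaw 75.15 Tz -0.076 +- 0.028 T [ 0.34  0.25 -0.08] F [-0.8  1.7  6.9] z 0.0687 w 0.0551 q7 -0.45 tau7 -0.207
```

Request:
jog_arm:
  steps:
    - {"jaw": 255, "x": 0, "y": 0, "z": -0.00015, "turn": -3}
    - {"jaw": 255, "x": 0, "y": 0, "z": 0, "turn": 0}

```text
time: 8.45
eef_pos: [0.5582, -0.033, 0.0686]
eef_rot: [0.0, 0.809, 0.588, 0.0]
force: [-1.4, 1.7, 8.1]
gripper_width: 0.0548
grasp_force: 42.5
```

```bash
python3 s.py
```

```text
t 8.6 yaw 72.16 Tz -0.024 +- 0.019 T [ 0.34  0.27 -0.02] F [-1.2  1.7  7.6] z 0.0686 w 0.0549 q7 -0.5 tau7 -0.273
```

Request:
jog_arm:
  steps:
    - {"jaw": 255, "x": 0, "y": 0, "z": -0.00015, "turn": -3}
    - {"jaw": 255, "x": 0, "y": 0, "z": 0, "turn": 0}

```text
time: 8.85
eef_pos: [0.5581, -0.033, 0.0684]
eef_rot: [0.0, 0.824, 0.567, 0.0]
force: [-0.8, 1.4, 6.7]
gripper_width: 0.0547
grasp_force: 42.5
```

```bash
python3 s.py
```

```text
t 9.0 yaw 69.16 Tz -0.025 +- 0.017 T [ 0.33  0.27 -0.02] F [-1.2  1.5  7.1] z 0.0684 w 0.0548 q7 -0.55 tau7 -0.244
```

Request:
jog_arm:
  steps:
    - {"jaw": 255, "x": 0, "y": 0, "z": -0.00015, "turn": -3}
    - {"jaw": 255, "x": 0, "y": 0, "z": 0, "turn": 0}

```text
time: 9.25
eef_pos: [0.5581, -0.033, 0.0683]
eef_rot: [0.0, 0.838, 0.545, 0.0]
force: [-0.8, 1.5, 7.6]
gripper_width: 0.0548
grasp_force: 42.5
```

```bash
python3 s.py
```

```text
t 9.4 yaw 66.16 Tz -0.071 +- 0.023 T [ 0.33  0.31 -0.07] F [-1.2  2.   7.8] z 0.0683 w 0.055 q7 -0.6 tau7 -0.216
```

Request:
jog_arm:
  steps:
    - {"jaw": 255, "x": 0, "y": 0, "z": -0.00015, "turn": -3}
    - {"jaw": 255, "x": 0, "y": 0, "z": 0, "turn": 0}

```text
time: 9.65
eef_pos: [0.5581, -0.033, 0.0682]
eef_rot: [0.0, 0.852, 0.523, 0.0]
force: [-1.8, 1.2, 8.0]
gripper_width: 0.0547
grasp_force: 42.5
```

```bash
python3 s.py
```

```text
t 9.8 yaw 63.15 Tz -0.082 +- 0.033 T [ 0.35  0.36 -0.08] F [-1.4  1.6  7.8] z 0.0681 w 0.0548 q7 -0.65 tau7 -0.186
```

Request:
jog_arm:
  steps:
    - {"jaw": 255, "x": 0, "y": 0, "z": -0.00015, "turn": -3}
    - {"jaw": 255, "x": 0, "y": 0, "z": 0, "turn": 0}

```text
time: 10.05
eef_pos: [0.558, -0.0329, 0.068]
eef_rot: [0.0, 0.866, 0.5, 0.0]
force: [-1.6, 0.8, 8.1]
gripper_width: 0.0549
grasp_force: 42.5
```

```bash
python3 s.py
```

```text
t 10.2 yaw 60.16 Tz -0.054 +- 0.006 T [ 0.37  0.39 -0.05] F [-1.6  1.2  8. ] z 0.068 w 0.0546 q7 -0.7 tau7 -0.201
```

Request:
jog_arm:
  steps:
    - {"jaw": 255, "x": 0, "y": 0, "z": -0.00015, "turn": -3}
    - {"jaw": 255, "x": 0, "y": 0, "z": 0, "turn": 0}

```text
time: 10.45
eef_pos: [0.558, -0.0329, 0.0678]
eef_rot: [0.0, 0.879, 0.478, 0.0]
force: [-2.0, 1.7, 7.8]
gripper_width: 0.055
grasp_force: 42.5
```

```bash
python3 s.py
```

```text
t 10.6 yaw 57.17 Tz -0.003 +- 0.027 T [ 0.36  0.39 -0.  ] F [-1.8  1.3  7.4] z 0.0678 w 0.0549 q7 -0.75 tau7 -0.273
```

Request:
jog_arm:
  steps:
    - {"jaw": 255, "x": 0, "y": 0, "z": -0.00015, "turn": -3}
    - {"jaw": 255, "x": 0, "y": 0, "z": 0, "turn": 0}

```text
time: 10.85
eef_pos: [0.558, -0.033, 0.0677]
eef_rot: [0.0, 0.891, 0.454, 0.0]
force: [-1.9, 2.2, 8.4]
gripper_width: 0.0549
grasp_force: 42.5
```

```bash
python3 s.py
```

```text
t 11.0 yaw 54.16 Tz -0.058 +- 0.023 T [ 0.37  0.42 -0.06] F [-2.1  1.9  8.2] z 0.0677 w 0.0548 q7 -0.8 tau7 -0.244
```

Request:
jog_arm:
  steps:
    - {"jaw": 255, "x": 0, "y": 0, "z": -0.00015, "turn": -3}
    - {"jaw": 255, "x": 0, "y": 0, "z": 0, "turn": 0}

```text
time: 11.25
eef_pos: [0.558, -0.0329, 0.0675]
eef_rot: [0.0, 0.902, 0.431, 0.0]
force: [-2.1, 2.2, 8.1]
gripper_width: 0.0545
grasp_force: 42.6
```

```bash
python3 s.py
```

```text
t 11.4 yaw 51.16 Tz -0.073 +- 0.004 T [ 0.38  0.44 -0.07] F [-2.1  2.2  7.9] z 0.0675 w 0.0551 q7 -0.85 tau7 -0.216
```

Request:
jog_arm:
  steps:
    - {"jaw": 255, "x": 0, "y": 0, "z": -0.00015, "turn": -3}
    - {"jaw": 255, "x": 0, "y": 0, "z": 0, "turn": 0}

```text
time: 11.65
eef_pos: [0.5579, -0.0329, 0.0674]
eef_rot: [-0.0, 0.913, 0.407, 0.0]
force: [-2.5, 1.7, 9.0]
gripper_width: 0.0551
grasp_force: 42.6
```

```bash
python3 s.py
```

```text
t 11.8 yaw 48.16 Tz -0.092 +- 0.039 T [ 0.4   0.47 -0.09] F [-1.9  1.9  8.7] z 0.0674 w 0.0544 q7 -0.9 tau7 -0.186
```

Request:
jog_arm:
  steps:
    - {"jaw": 255, "x": 0, "y": 0, "z": -0.00015, "turn": -3}
    - {"jaw": 255, "x": 0, "y": 0, "z": 0, "turn": 0}

```text
time: 12.05
eef_pos: [0.5579, -0.0329, 0.0672]
eef_rot: [-0.0, 0.924, 0.383, 0.0]
force: [-3.0, 1.8, 7.6]
gripper_width: 0.0548
grasp_force: 42.6
```

```bash
python3 s.py
```

```text
t 12.2 yaw 45.16 Tz -0.072 +- 0.033 T [ 0.39  0.49 -0.07] F [-2.6  2.1  7.8] z 0.0672 w 0.0548 q7 -0.95 tau7 -0.196
```

Request:
jog_arm:
  steps:
    - {"jaw": 255, "x": 0, "y": 0, "z": -0.00015, "turn": -3}
    - {"jaw": 255, "x": 0, "y": 0, "z": 0, "turn": 0}

```text
time: 12.45
eef_pos: [0.5579, -0.0328, 0.0671]
eef_rot: [-0.0, 0.933, 0.359, 0.0]
force: [-2.7, 2.1, 8.3]
gripper_width: 0.055
grasp_force: 42.6
```

```bash
python3 s.py
```

```text
t 12.6 yaw 42.17 Tz -0.027 +- 0.027 T [ 0.43  0.48 -0.03] F [-2.1  1.8  8.4] z 0.0671 w 0.0549 q7 -1.0 tau7 -0.273
```

Request:
jog_arm:
  steps:
    - {"jaw": 255, "x": 0, "y": 0, "z": -0.00015, "turn": -3}
    - {"jaw": 255, "x": 0, "y": 0, "z": 0, "turn": 0}

```text
time: 12.85
eef_pos: [0.5579, -0.0329, 0.067]
eef_rot: [-0.0, 0.942, 0.334, 0.0]
force: [-3.0, 2.9, 8.5]
gripper_width: 0.0549
grasp_force: 42.6
```

```bash
python3 s.py
```

```text
t 13.0 yaw 39.17 Tz -0.055 +- 0.006 T [ 0.45  0.53 -0.06] F [-2.5  2.4  8.6] z 0.067 w 0.055 q7 -1.05 tau7 -0.209
```

Request:
jog_arm:
  steps:
    - {"jaw": 255, "x": 0, "y": 0, "z": 0, "turn": -1}
    - {"jaw": 255, "x": 0, "y": 0, "z": 0, "turn": 0}

```text
time: 13.25
eef_pos: [0.5579, -0.0328, 0.0669]
eef_rot: [-0.0, 0.945, 0.327, 0.0]
force: [-2.2, 2.6, 8.2]
gripper_width: 0.0544
grasp_force: 42.6
```

```bash
python3 s.py
```

```text
t 13.4 yaw 38.17 Tz -0.022 +- 0.017 T [ 0.47  0.53 -0.02] F [-2.   2.   7.9] z 0.0669 w 0.055 q7 -1.06 tau7 -0.036
```

Request:
jog_arm:
  steps:
    - {"jaw": 255, "x": 0, "y": 0, "z": -0.0001, "turn": -1}
    - {"jaw": 255, "x": 0, "y": 0, "z": 0, "turn": 0}

```text
time: 13.65
eef_pos: [0.5579, -0.0328, 0.0669]
eef_rot: [-0.0, 0.948, 0.318, 0.0]
force: [-2.3, 1.4, 8.5]
gripper_width: 0.0549
grasp_force: 42.7
```

```bash
python3 s.py
```

```text
t 13.8 yaw 37.17 Tz -0.055 +- 0.021 T [ 0.47  0.58 -0.06] F [-2.6  1.9  8.9] z 0.0669 w 0.0548 q7 -1.08 tau7 -0.039
```

Request:
jog_arm:
  steps:
    - {"jaw": 255, "x": 0, "y": 0, "z": -0.0001, "turn": -2}
    - {"jaw": 255, "x": 0, "y": 0, "z": 0, "turn": 0}

```text
time: 14.05
eef_pos: [0.5579, -0.0328, 0.0668]
eef_rot: [-0.0, 0.953, 0.302, 0.0]
force: [-2.8, 2.8, 10.0]
gripper_width: 0.0548
grasp_force: 42.7
```

```bash
python3 s.py
```

```text
t 14.2 yaw 35.15 Tz -0.223 +- 0.031 T [ 0.46  0.64 -0.22] F [-2.8  2.4  9.5] z 0.0668 w 0.0549 q7 -1.11 tau7 0.036
```

Request:
jog_arm:
  steps:
    - {"jaw": 255, "x": 0, "y": 0, "z": -0.0001, "turn": -2}
    - {"jaw": 255, "x": 0, "y": 0, "z": 0, "turn": 0}

```text
time: 14.45
eef_pos: [0.5579, -0.0328, 0.0668]
eef_rot: [-0.0, 0.959, 0.285, 0.0]
force: [-2.7, 1.0, 10.0]
gripper_width: 0.055
grasp_force: 42.8
```

```bash
python3 s.py
```

```text
t 14.6 yaw 33.14 Tz -0.31 +- 0.04 T [ 0.5   0.7  -0.31] F [-3.2  2.1 10. ] z 0.0668 w 0.055 q7 -1.15 tau7 0.147
```

Contact is clear: the resistive Tz (negative in this sign convention) grew from about -0.06 to -0.31, roughly 10 N of thrust. Touch was at about yaw 38.5°. Backing off now.

Request:
jog_arm:
  steps:
    - {"jaw": 255, "x": 0, "y": 0, "z": 0.0001, "turn": 3}
    - {"jaw": 255, "x": 0, "y": 0, "z": 0.00015, "turn": 3}
    - {"jaw": 255, "x": 0, "y": 0, "z": 0.00015, "turn": 3}
    - {"jaw": 255, "x": 0, "y": 0, "z": 0.00015, "turn": 3}
    - {"jaw": 255, "x": 0, "y": 0, "z": 0.00015, "turn": 3}
    - {"jaw": 255, "x": 0, "y": 0, "z": 0.00015, "turn": 3}
    - {"jaw": 255, "x": 0, "y": 0, "z": 0.00015, "turn": 3}
    - {"jaw": 255, "x": 0, "y": 0, "z": 0.00015, "turn": 3}
    - {"jaw": 255, "x": 0, "y": 0, "z": 0.00015, "turn": 3}
    - {"jaw": 255, "x": 0, "y": 0, "z": 0.00015, "turn": 3}
    - {"jaw": 255, "x": 0, "y": 0, "z": 0.00015, "turn": 3}
    - {"jaw": 255, "x": 0, "y": 0, "z": 0, "turn": 0}

```text
time: 15.85
eef_pos: [0.5581, -0.033, 0.0683]
eef_rot: [0.0, 0.837, 0.547, 0.0]
force: [-1.9, 1.4, 8.7]
gripper_width: 0.0548
grasp_force: 42.6
```

```bash
sed -i 's/range(4)/range(8)/' s.py; python3 s.py
```

```text
t 16.2 yaw 66.16 Tz -0.017 +- 0.028 T [ 0.35  0.39 -0.02] F [-1.7  1.5  8. ] z 0.0683 w 0.0549 q7 -0.6 tau7 0.175
```

Request:
jog_arm:
  steps:
    - {"jaw": 255, "x": 0, "y": 0, "z": 0.00015, "turn": 3}
    - {"jaw": 255, "x": 0, "y": 0, "z": 0, "turn": 0}

```text
time: 16.45
eef_pos: [0.5581, -0.033, 0.0685]
eef_rot: [0.0, 0.823, 0.568, 0.0]
force: [-0.7, 1.2, 7.5]
gripper_width: 0.0547
grasp_force: 42.5
```

```bash
python3 s.py
```

```text
t 16.8 yaw 69.16 Tz 0.005 +- 0.03 T [0.35 0.36 0.01] F [-1.2  1.3  7.9] z 0.0684 w 0.0548 q7 -0.55 tau7 0.129
```

Request:
jog_arm:
  steps:
    - {"jaw": 255, "x": 0, "y": 0, "z": 0.00015, "turn": 3}
    - {"jaw": 255, "x": 0, "y": 0, "z": 0, "turn": 0}

```text
time: 17.05
eef_pos: [0.5582, -0.0331, 0.0686]
eef_rot: [0.0, 0.808, 0.59, 0.0]
force: [-0.4, 1.1, 7.9]
gripper_width: 0.0551
grasp_force: 42.5
```

```bash
python3 s.py
```

```text
t 17.4 yaw 72.17 Tz 0.028 +- 0.04 T [0.34 0.33 0.03] F [-1.   1.7  7.9] z 0.0686 w 0.0548 q7 -0.5 tau7 0.103
```

Request:
jog_arm:
  steps:
    - {"jaw": 255, "x": 0, "y": 0, "z": 0.00015, "turn": 3}
    - {"jaw": 255, "x": 0, "y": 0, "z": 0, "turn": 0}

```text
time: 17.65
eef_pos: [0.5581, -0.033, 0.0687]
eef_rot: [0.0, 0.792, 0.611, 0.0]
force: [-0.4, 1.2, 7.4]
gripper_width: 0.0543
grasp_force: 42.5
```

```bash
python3 s.py
```

```text
t 18.0 yaw 75.16 Tz -0.034 +- 0.032 T [ 0.34  0.31 -0.03] F [-0.7  1.5  7.7] z 0.0687 w 0.0547 q7 -0.45 tau7 0.179
```

Request:
jog_arm:
  steps:
    - {"jaw": 255, "x": 0, "y": 0, "z": 0.00015, "turn": 3}
    - {"jaw": 255, "x": 0, "y": 0, "z": 0, "turn": 0}

```text
time: 18.25
eef_pos: [0.5582, -0.0331, 0.0689]
eef_rot: [0.0, 0.776, 0.631, 0.0]
force: [-0.9, 2.4, 7.8]
gripper_width: 0.0546
grasp_force: 42.5
```

```bash
python3 s.py
```

```text
t 18.6 yaw 78.16 Tz -0.041 +- 0.026 T [ 0.35  0.29 -0.04] F [-0.8  1.8  7.6] z 0.0689 w 0.055 q7 -0.41 tau7 0.189
```

Request:
jog_arm:
  steps:
    - {"jaw": 255, "x": 0, "y": 0, "z": 0.00015, "turn": 3}
    - {"jaw": 255, "x": 0, "y": 0, "z": 0, "turn": 0}

```text
time: 18.85
eef_pos: [0.5582, -0.033, 0.069]
eef_rot: [0.0, 0.759, 0.651, 0.0]
force: [-0.4, 1.6, 7.5]
gripper_width: 0.055
grasp_force: 42.5
```

```bash
python3 s.py
```

```text
t 19.2 yaw 81.16 Tz -0.014 +- 0.038 T [ 0.32  0.25 -0.01] F [-0.9  1.5  7.8] z 0.069 w 0.0546 q7 -0.36 tau7 0.16
```

Request:
jog_arm:
  steps:
    - {"jaw": 0, "x": 0, "y": 0, "z": 0, "turn": 0}
    - {"jaw": 0, "x": 0, "y": 0, "z": 0, "turn": 0}
    - {"jaw": 0, "x": 0, "y": 0, "z": 0, "turn": 0}
    - {"jaw": 0, "x": 0, "y": 0, "z": 0.002, "turn": 0}
    - {"jaw": 0, "x": 0, "y": 0, "z": 0.03, "turn": 0}
    - {"jaw": 0, "x": 0, "y": 0, "z": 0.04, "turn": 0}
    - {"jaw": 0, "x": 0, "y": 0, "z": 0.04, "turn": 0}
    - {"jaw": 110, "x": -0.03, "y": 0, "z": 0.04, "turn": -6}
    - {"jaw": 110, "x": -0.04, "y": 0, "z": 0, "turn": -6}
    - {"jaw": 110, "x": -0.03, "y": -0.01, "z": 0, "turn": -6}
    - {"jaw": 110, "x": 0, "y": 0, "z": 0, "turn": -6}
    - {"jaw": 110, "x": 0, "y": 0, "z": 0, "turn": 0}
  newtons: 20

```text
time: 20.45
eef_pos: [0.4574, -0.0438, 0.2208]
eef_rot: [0.001, 0.879, 0.477, 0.0]
force: [0.4, 0.1, 0.5]
gripper_width: 0.0483
grasp_force: 0.0
```

Run:
```python
from h import *
print(st())
p,d=camera("side"); cv2.imwrite("pics/side2.png",cv2.resize(p[150:290,240:440],(800,560),interpolation=cv2.INTER_CUBIC)[:,:,::-1])
camera("top")
for c in("side","top"):
  for q in spot_point(c,"lock_handle")[:2]: print(c,q["at"],q["confidence"],atz(c,q["at"],.09).round(4))
```

```text
{'time': 20.45, 'joint_pos': [0.5585, -0.0001, -0.5562, 1.8667, 0.0012, 1.274, -0.574], 'eef_pos': [0.4574, -0.0438, 0.2208], 'eef_rot': [0.0007, 0.8788, 0.4772, 0.0002], 'force': [0.4241, 0.1467, 0.4687], 'torque': [-0.0414, 0.0051, 0.0356], 'gripper_width': 0.0483, 'grasp_force': 0.0}
side [244.1, 346.9] 0.4 [ 0.5391 -0.1225  0.09  ]
```

View pics/side2.png

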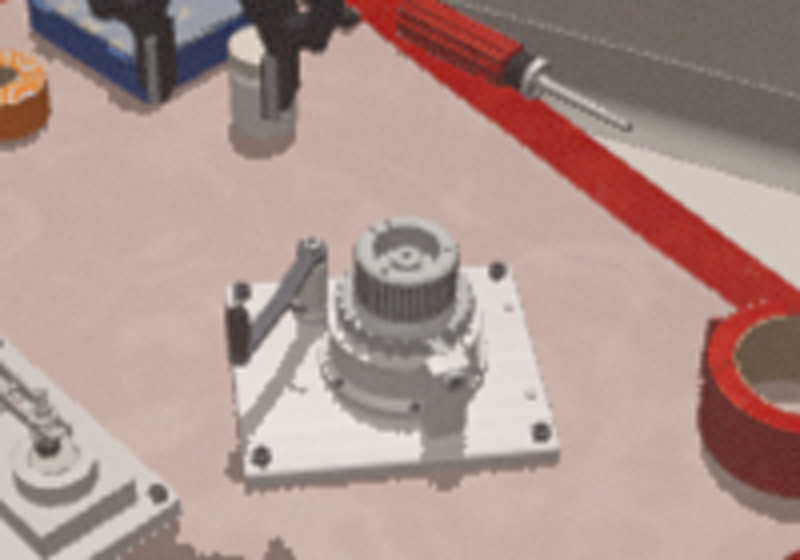

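The side crop shows the ring free and the lever still swung out, with the handle top at crop (308, 236), which is near (0.461, -0.045). I'll descend over the handle and grip it.

Request:
jog_arm:
  steps:
    - {"jaw": 110, "x": 0.003, "y": -0.001, "z": -0.04, "turn": 0}
    - {"jaw": 110, "x": 0, "y": 0, "z": -0.04, "turn": 0}
    - {"jaw": 110, "x": 0, "y": 0, "z": -0.03, "turn": 0}
    - {"jaw": 110, "x": 0, "y": 0, "z": -0.025, "turn": 0}
    - {"jaw": 110, "x": 0, "y": 0, "z": -0.015, "turn": 0}
    - {"jaw": 110, "x": 0, "y": 0, "z": 0, "turn": 0}
    - {"jaw": 255, "x": 0, "y": 0, "z": 0, "turn": 0}
    - {"jaw": 255, "x": 0, "y": 0, "z": 0, "turn": 0}
    - {"jaw": 255, "x": 0, "y": 0, "z": 0, "turn": 0}
    - {"jaw": 255, "x": 0, "y": 0, "z": 0, "turn": 0}
    - {"jaw": 255, "x": 0, "y": 0, "z": 0, "turn": 0}
    - {"jaw": 255, "x": 0, "y": 0, "z": 0, "turn": 0}
  newtons: 20

```text
time: 21.85
eef_pos: [0.4616, -0.0444, 0.0711]
eef_rot: [0.001, 0.878, 0.478, 0.001]
force: [0.5, 0.3, 6.1]
gripper_width: 0.0114
grasp_force: 20.7
```

```bash
python3 s.py
```

```text
t 22.2 yaw 57.15 Tz 0.02 +- 0.019 T [ 0.05 -0.06  0.02] F [ 0.4 -0.1  6.4] z 0.0711 w 0.0111 q7 -0.67 tau7 -0.013
```

Request:
jog_arm:
  steps:
    - {"jaw": 255, "x": 0.006, "y": -0.0051, "z": 0, "turn": 5}
    - {"jaw": 255, "x": 0.0063, "y": -0.0045, "z": 0, "turn": 5}
    - {"jaw": 255, "x": 0.0068, "y": -0.004, "z": 0, "turn": 5}
    - {"jaw": 255, "x": 0.0071, "y": -0.0034, "z": 0, "turn": 5}
    - {"jaw": 255, "x": 0.0058, "y": -0.0022, "z": 0, "turn": 4}
    - {"jaw": 255, "x": 0, "y": 0, "z": 0, "turn": 0}
    - {"jaw": 255, "x": 0, "y": 0, "z": 0, "turn": 0}

```text
time: 22.95
eef_pos: [0.493, -0.0632, 0.071]
eef_rot: [-0.0, 0.759, 0.651, 0.0]
force: [-3.3, 1.8, 9.5]
gripper_width: 0.0117
grasp_force: 21.1
```

```bash
python3 s.py
```

```text
t 23.3 yaw 81.16 Tz -0.045 +- 0.021 T [ 0.41  0.66 -0.05] F [-3.1  2.   9.3] z 0.071 w 0.0113 q7 -0.26 tau7 0.06
```

Request:
jog_arm:
  steps:
    - {"jaw": 255, "x": 0.002, "y": -0.0007, "z": 0, "turn": 1}
    - {"jaw": 255, "x": 0, "y": 0, "z": 0, "turn": 0}
    - {"jaw": 255, "x": 0, "y": 0, "z": 0, "turn": 0}

```text
time: 23.65
eef_pos: [0.4933, -0.0634, 0.0707]
eef_rot: [-0.001, 0.754, 0.657, -0.001]
force: [-11.7, 3.1, 16.1]
gripper_width: 0.0114
grasp_force: 21.7
```

```bash
python3 s.py; python3 -c "
from h import *;print(st()['eef_pos'])"
```

```text
t 24.0 yaw 82.17 Tz -0.114 +- 0.034 T [ 0.89  2.37 -0.11] F [-11.    4.1  15.4] z 0.0707 w 0.0118 q7 -0.24 tau7 0.11
[0.4933, -0.0634, 0.0707]
```

Request:
jog_arm:
  steps:
    - {"jaw": 255, "x": -0.0015, "y": 0.0005, "z": 0, "turn": 0}
    - {"jaw": 130, "x": 0, "y": 0, "z": 0, "turn": 0}
    - {"jaw": 130, "x": 0, "y": 0, "z": 0, "turn": 0}
    - {"jaw": 130, "x": 0, "y": 0, "z": 0, "turn": 0}
    - {"jaw": 130, "x": 0, "y": 0, "z": 0, "turn": 0}
    - {"jaw": 130, "x": 0, "y": 0, "z": 0.03, "turn": 0}
    - {"jaw": 130, "x": 0, "y": 0, "z": 0.04, "turn": 0}
    - {"jaw": 130, "x": 0, "y": 0, "z": 0.04, "turn": 0}
    - {"jaw": 130, "x": 0, "y": 0, "z": 0.04, "turn": 0}
    - {"jaw": 130, "x": -0.04, "y": 0, "z": 0.02, "turn": 0}
    - {"jaw": 130, "x": -0.04, "y": 0, "z": 0, "turn": 0}
    - {"jaw": 130, "x": 0, "y": 0, "z": 0, "turn": 0}

```text
time: 25.25
eef_pos: [0.4103, -0.0642, 0.2409]
eef_rot: [0.001, 0.754, 0.656, -0.001]
force: [0.8, -1.1, -0.5]
gripper_width: 0.0415
grasp_force: 0.0
```

Run:
```python
from h import *
print(st())
p,d=camera("side"); cv2.imwrite("pics/side3.png",cv2.resize(p[150:290,240:440],(800,560),interpolation=cv2.INTER_CUBIC)[:,:,::-1])
t,d=camera("top"); cv2.imwrite("pics/top3.png",cv2.resize(t[130:270,240:440],(800,560),interpolation=cv2.INTER_CUBIC)[:,:,::-1])
for n,z in(("lock_handle",.09),("lock_pivot",.0575),("ring_top",.097)):
 for c in("side","top"):
  for q in spot_point(c,n)[:2]: print(n,c,q["at"],q["confidence"],atz(c,q["at"],z).round(4))
```

```text
{'time': 25.25, 'joint_pos': [0.6833, -0.129, -0.5803, 1.9283, -0.07, 1.3213, -0.0144], 'eef_pos': [0.4103, -0.0642, 0.2409], 'eef_rot': [0.0012, 0.7544, 0.6565, -0.0008], 'force': [0.8329, -1.0816, -0.534], 'torque': [-0.0272, -0.0001, 0.0141], 'gripper_width': 0.0415, 'grasp_force': 0.0}
lock_handle side [228.9, 315.3] 0.78 [ 0.4926 -0.061   0.09  ]
lock_handle top [221.1, 347.1] 0.8 [ 0.4915 -0.0694  0.09  ]
lock_pivot side [211.1, 319.8] 0.78 [0.5298 0.0244 0.0575]
lock_pivot side [342.7, 304.7] 0.62 [ 0.4008 -0.2918  0.0575]
lock_pivot top [207.8, 304.7] 0.61 [0.5239 0.0174 0.0575]
ring_top side [210.5, 342.5] 0.62 [ 0.5625 -0.0318  0.097 ]
ring_top top [188.9, 327.9] 0.77 [ 0.5574 -0.031   0.097 ]
```

View pics/side3.png

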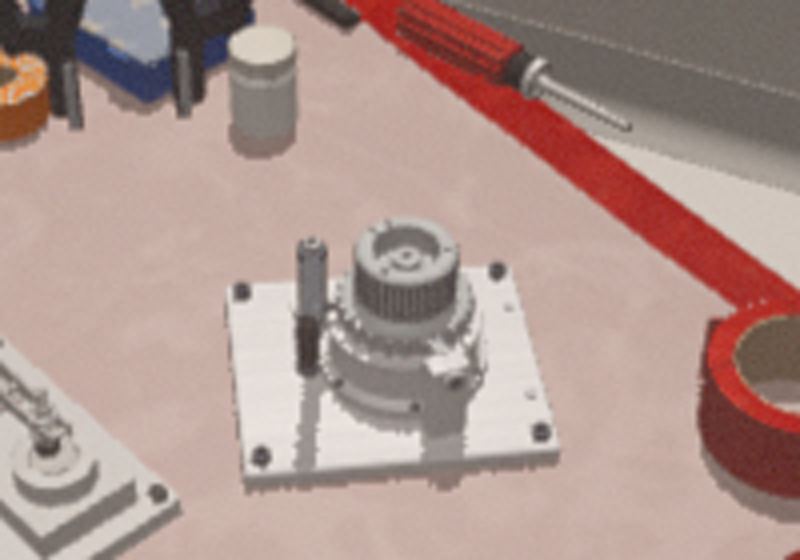

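View pics/top3.png

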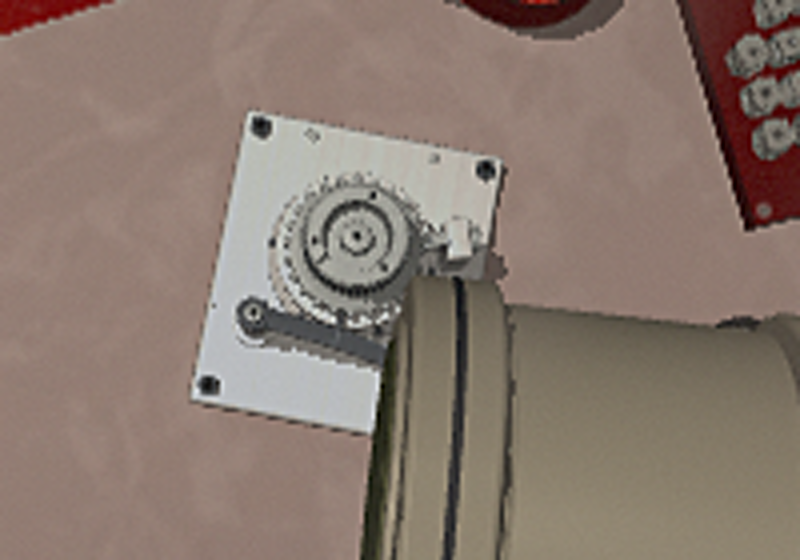

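The lever lies beside the crown. In the side crop the handle is at (345, 308), and in the top crop the pivot is at (315, 252) and the bar runs to about (348, 385) before the wrist hides it. To settle 0.5 against 0.42 rad, I'll move the arm away and measure the handle unobstructed.

Request:
jog_arm:
  steps:
    - {"jaw": 130, "x": -0.01, "y": -0.045, "z": 0.01, "turn": -4}
    - {"jaw": 130, "x": 0, "y": -0.045, "z": 0, "turn": -4}
    - {"jaw": 130, "x": 0, "y": -0.045, "z": 0, "turn": -4}
    - {"jaw": 130, "x": 0, "y": -0.045, "z": 0, "turn": -4}
    - {"jaw": 130, "x": 0, "y": -0.045, "z": 0, "turn": -4}
    - {"jaw": 130, "x": 0, "y": -0.045, "z": 0, "turn": -4}
    - {"jaw": 130, "x": 0, "y": -0.03, "z": 0, "turn": 0}
    - {"jaw": 130, "x": 0, "y": 0, "z": 0, "turn": 0}

```text
time: 26.45
eef_pos: [0.402, -0.3681, 0.2488]
eef_rot: [-0.001, 0.875, 0.483, -0.001]
force: [-0.2, -0.4, -0.7]
gripper_width: 0.0418
grasp_force: 0.0
```

Run:
```python
from h import *
t0=cv2.imread("pics/top0.png"); t,d=camera("top"); t=t[:,:,::-1].copy()
print(st()["eef_pos"])
f=lambda a:cv2.resize(a[165:255,280:380],(400,360),interpolation=cv2.INTER_CUBIC)
cv2.imwrite("pics/cmp.png",np.hstack([f(t0),f(t)]))
for q in spot_point("top","lock_handle")[:2]+spot_point("top","lock_pivot")[:1]: print(np.round(q["at"],1),q["confidence"],atz("top",q["at"],.09).round(4),atz("top",q["at"],.0575).round(4))
# dark pixels of handle
for im in (t0,t):
    g=im[165:255,280:380].max(2); v,u=np.nonzero(g<75); print(len(v))
    n,l,s,c=cv2.connectedComponentsWithStats((g<75).astype(np.uint8)); print([(s[i,4],(c[i]+[280,165]).round(1).tolist()) for i in range(1,n) if s[i,4]>15])
```

```text
[0.4029, -0.3655, 0.249]
[221.8 345.1] 0.67 [ 0.4901 -0.0653  0.09  ] [ 0.4929 -0.068   0.0575]
[206.9 298.9] 0.62 [0.5219 0.0287 0.09  ] [0.5259 0.0297 0.0575]
405
[(np.int32(43), [328.2, 184.4]), (np.int32(57), [329.0, 199.1]), (np.int32(23), [351.8, 194.5]), (np.int32(48), [334.1, 234.5]), (np.int32(16), [349.4, 236.8])]
394
[(np.int32(23), [324.0, 183.8]), (np.int32(58), [328.7, 199.9]), (np.int32(24), [351.8, 194.6]), (np.int32(41), [343.3, 220.6]), (np.int32(16), [349.4, 236.8])]
```

View pics/cmp.png

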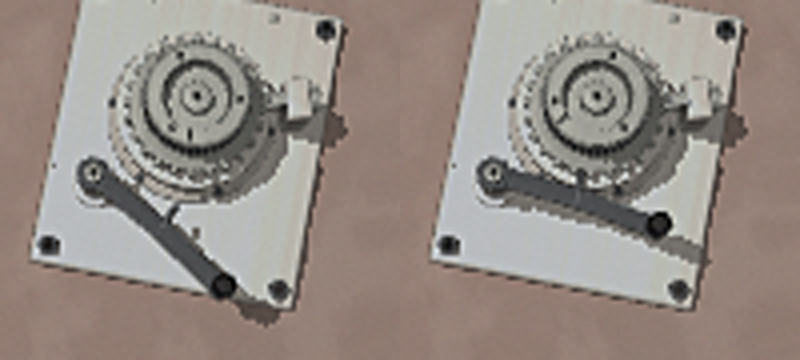

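Run:
```python
from h import *
a=atz("top",(236.5,335.6),.09);b=atz("top",(221,344.3),.09);p=atz("top",(208.3,303.1),.065)
print(a,b,p)
from scipy.optimize import fsolve
ang=lambda h,p:np.degrees(np.arctan2(h[1]-p[1],h[0]-p[0]))%360
for pv in (p,np.array([.5227,.0213])):
    print(ang(a,pv),ang(b,pv),ang(b,pv)-ang(a,pv),np.hypot(*(a-[*pv[:2],0][:3] if 0 else (a[:2]-pv[:2]))),np.hypot(*(b[:2]-pv[:2])))
# ring-clutch bolts: plate direction at z=.015 (crop px)
c=lambda x,y:atz("top",(165+y/4,280+x/4),.015)
for P,Q in(((48,244),(279,290)),((279,290),(326,30)),):
    u=c(*Q)-c(*P); print("edge",np.degrees(np.arctan2(u[1],u[0])),np.hypot(u[0],u[1]))
ch=np.linalg.norm(a[:2]-b[:2]); print("travel from chord",np.degrees(2*np.arcsin(ch/2/.091)))
```

```text
[ 0.46044239 -0.04531046  0.09      ] [ 0.49178132 -0.06370896  0.09      ] [0.52192982 0.02064013 0.065     ]
227.00580082437372 250.33182664746175 23.32602582308803 0.09016753179253881 0.08957510738176312
226.9345746270362 250.01312768752717 23.078553060490975 0.09117545482245505 0.0904571044922594
edge -102.03168497705703 0.13038193726013994
edge -11.644678452606481 0.14942789663507458
travel from chord 23.0357012532074
```

Run:
```python
from h import *
t0=cv2.imread("pics/top0.png",0); t=camera("top")[0]; t=cv2.cvtColor(t,cv2.COLOR_RGB2GRAY)
for cx,cy in((329.3,189.2),(329.0,189.0),(329.6,189.4)):
    f=lambda a:cv2.warpPolar(a,(14,720),(cx,cy),14,cv2.INTER_CUBIC)[:,3:12].astype(float)
    A,B=f(t0),f(t); A-=A.mean(0);B-=B.mean(0)
    s=np.array([(np.roll(A,k,0)*B).sum() for k in range(0,240)])/np.sqrt((A*A).sum()*(B*B).sum())
    o=np.argsort(-s)[:4]; print((o/2).tolist(),s[o].round(3), [(k/2,round(s[k],2)) for k in (60,70,78,84,90,96,104)])
```

```text
[0.0, 0.5, 1.0, 1.5] [0.671 0.67  0.669 0.668] [(30.0, np.float64(0.5)), (35.0, np.float64(0.46)), (39.0, np.float64(0.46)), (42.0, np.float64(0.48)), (45.0, np.float64(0.49)), (48.0, np.float64(0.47)), (52.0, np.float64(0.4))]
[17.0, 17.5, 16.5, 18.0] [0.608 0.607 0.607 0.607] [(30.0, np.float64(0.48)), (35.0, np.float64(0.46)), (39.0, np.float64(0.48)), (42.0, np.float64(0.51)), (45.0, np.float64(0.54)), (48.0, np.float64(0.52)), (52.0, np.float64(0.42))]
[0.0, 0.5, 1.0, 1.5] [0.747 0.746 0.745 0.743] [(30.0, np.float64(0.52)), (35.0, np.float64(0.47)), (39.0, np.float64(0.45)), (42.0, np.float64(0.44)), (45.0, np.float64(0.44)), (48.0, np.float64(0.42)), (52.0, np.float64(0.36))]
```

```bash
python3 -c "
from h import *;print(env.sign_off())"
```

```text
the job is handed in; nothing more can be done
None
```

The job is handed in at about 26.5 s of the 58 s; the hand-in returned no verdict. I turned the ring until it tightened at roughly 10 N, then backed it off to an estimated 1.8–2.2 mm clearance (limits 1.4–2.6 mm). The lock lever measures within about 0.6° of its expected home angle, and the arm never went near the jar, bottle or loupe, though I didn't re-measure where they stand.

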